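# Ready the tub sealer with a fingertip: tub home, wheel one click, start

## Robot

A 7-joint arm with a two-finger parallel gripper is mounted at the origin on the work surface. World frame = base frame: x ahead of the robot, y to its left, z up, the work surface at z = 0. Lengths are in m, angles in rad, forces in N, time in s.
With the tool pointing down it reaches from about 0.425 to 0.975 m from the base axis. Payload 16.7 kg.
Tool frame: the origin (TCP) lies at the very end of the fingers, on their centre line; the grasp point (between the pads) lies 19 mm behind it; z points along the fingers, y is the line along which they close (so a half turn about z gives the same grasp; the last joint's range is limited). The gripper opens to 85 mm and grips with 20 to 120 N. Pads are 22 mm wide; open, the fingers measure 114 mm over their backs; the gripper's body (76 mm by 85 mm) begins 54 mm behind the grasp point. The pads swing forward as they close: fully open they stand 13 mm farther back than shut.
Start: joints at [1.077, 0.426, 0.074, 1.606, -0.034, 1.111, -0.067], TCP at [0.227, -0.635, 0.231] pointing down, gripper open.
Joint ranges: [-2.85, 2.85], [-0.5, 2.14], [-1.23, 1.37], [0.21, 2.46], [-1.02, 4.16], [0.16, 2.05], [-2.73, 2.73]. Speed limits (rad/s): [1.89, 1.89, 2.39, 2.39, 3.01, 3.01, 3.01].

## Interface

Orientations are given as [roll, pitch, yaw] about the fixed x, y, z axes, in that order (R = Rz(yaw) Ry(pitch) Rx(roll)).
In Python, from station import env gives the robot as it stands.
- The arm moves only by the shell command python3 -m pendant 'ROWS' [FORCE]. ROWS is text: rows parted by semicolons, each of 7 numbers parted by spaces: the shift along the world's x, y, z in m, then the turn, a rotation vector about the world's x, y, z in degrees, then the closure, from 0 (fully open) to 1 (shut). A call has 1 to 20 rows; each row is the pose to reach, as a shift and turn from the pose commanded when the call began; what a row does not reach only later rows make up. A row lasts 1/12 s, in which the tool goes at most 41.7 mm and 7.16 degrees, less where a joint would pass 70% of its speed; a pose out of reach is approached as far as the arm can. A call with a gripper value outside its range is refused whole. The fingers move at their own pace and stop on an object; FORCE is the grip in N (left out, the last holds). Time passes only in rows, so rows that repeat a pose let the fingers close. It gives the time, the measured TCP pose, the force, the opening and the grip force at its end, in the units of the state.
- env.read_state(): the state, without advancing time (a new reading comes with each control period).
- env.camera(name): name is "side" or "top"; returns a dict with "img" (480x640x3 uint8, red, green, blue), "camera_matrix" (3x3 intrinsics, pixels), "T" (4x4, takes a point from camera to world coordinates). Camera axes: x right, y up, looking along -z (the intrinsics and any distortion apply to the point x, -y, -z); pixel columns grow to the right and rows downward; lengths in m; the calibration is good to about 2 mm. A picture is of the moment at which its call begins. There is no depth.
- env.sign_off(): hands the job in; it is judged then, once.
The state is a dict: "time_s": time; "joints": joint angles; "dq": joint speeds; "joint_efforts": joint torques, N m; "ee_pos": TCP position; "tool_rot": TCP orientation; "ft_force": force on the tool from outside, world axes, zero at the start; "torque": the same for the moment, N m; "width": finger opening in m; "finger_force": force on a finger pad.
Only numpy, scipy, OpenCV 4.12 (cv2) and the standard library are available. Lean on these libraries where they do the work, as an engineer would, in place of code of your own. Each camera call takes 0.05 s, during which the arm holds its last target. There are 200 camera calls.

## Task

With your fingertips only, push the tofu tub along its channel on the sealer until it rests against the red end stop, then brush the knurled wheel round by one click, so that its yellow bar stands on top in place of the white one and stays there when you let go. Only then press the green start button fully down and let it come back up. Do not pick anything up: the tub must stay flat on the sealer's plate, and leave everything else on the bench alone.

Things in the scene. Friction and masses are not known exactly. Their poses are not given: they have to be found in the camera images.
- sealer: Tub sealer, bolted down: base plate 260 (x) by 280 (y) by 12 mm thick; white sealing unit 68 mm high at its far edge (x = 112 to 187 mm); tub channel on its +y half, grey control box on its -y half. Origin: centre of the plate's underside, on the table; x runs along the channel towards the red stop (away from the robot), y to the left, z up. Nothing above the plate lies nearer than x = -105 mm.
- stop_face (a point): Centre of the near face of the channel's red end stop (100 mm wide, top 44 mm above the table), 22 mm above the plate's upper face; at x = 100, y = 75, z = 34 mm in the sealer's frame, axes as the sealer's. The channel runs to it along x at y = 75 mm, from x = -100 mm, between two steel rails (inner faces 76 mm apart, 10 mm high above the plate).
- tub_mid (a point): Centre of the white tofu tub in the channel: a closed box 100 mm long (along the channel) by 68 mm wide by 45 mm high, 0.2 to 0.4 kg, with a tan top. The point is 22.5 mm above its underside. Against the stop, this point is 50 mm before the stop's face; it starts 50 to 85 mm short of that.
- dial_top (a point): Topmost point of the black knurled wheel (radius 34 mm, 26 mm wide, axle level along the sealer's y), 18 mm above the top of the control box (170 by 110 mm, 70 mm high). Fixed to the sealer: x = 20, y = -75, z = 88 mm in its frame. The wheel's axle is sprung: pushed down it gives up to 6 mm (3 N at first, 11 N at 4 mm, then a hard stop). Push it down 3 to 4 mm with a fingertip and drag along x; the rim needs 2 N to leave a detent.
- dial (a joint): Wheel angle in rad, growing as its top moves along the sealer's +x (away from the robot). Three sprung detents: 0 (white bar on top, the start), 0.5 (yellow on top), 1.0 (red on top); hard ends 0.12 beyond the outer ones. Released within about 0.2 of the yellow detent it snaps into it. One click is 17 mm along the rim.
- start_top (a point): Centre of the top of the green start button (15 mm radius), in a black housing on the control box at x = -70, y = -75 mm in the sealer's frame, 90 mm nearer the robot than the wheel's top. Pressed straight down.
- start (a joint): Travel of the start button in m: 0 up, 0.006 fully down, 5 N there; it springs back.
- cup: Bystander: small steel cup, 56 mm across, 50 mm high, on the sealing unit's top. Origin at its foot.
- tofu0: Bystander: tofu block 90 x 75 x 45 mm in the blue crate. Origin under its centre.
- tofu1: Bystander: tofu block like tofu0.
- tofu2: Bystander: tofu block like tofu0.
- spare_tub_mid (a point): Bystander: centre of a second tofu tub, same size, standing on the table to the robot's right.
- spray: Bystander: clear bottle with a red cap, 64 mm across, 170 mm high, on the table to the right. Origin at its foot.
- spatula: Bystander: spatula with a red handle lying on the table to the right.
- crate: Blue crate 340 x 240 x 90 mm, fixed, on the table to the robot's left. Origin under its centre.
- tub: The same tofu tub as tub_mid, origin at the centre of its underside; axes as its sides, x along the channel.
Mind the look-alikes: they are no part of the job. What is shaped like the tub but black is not meant.

How it is judged:
On the way, in this order (a step that is already met when the one before it is completed fails the run):
1. the tub rests against the red stop (x of tub_mid in the frame of sealer between 0.045 and 0.054 m and y of tub_mid in the frame of sealer between 0.067 and 0.083 m and z of tub_mid in the frame of sealer below 0.039 m and angle between tub_mid's own z axis and vertical below 0.1 rad), for 0.2 s.
2. the wheel, let go, sits in the yellow detent (all of step 1 and value of joint dial between 0.42 and 0.58 rad and velocity of joint dial between -0.1 and 0.1 rad/s and contact force between sealer and the fingers below 0.1 N), for 0.2 s.
3. the start button is pressed fully down (all of step 1 and value of joint start above 0.0045 m and value of joint dial between 0.42 and 0.58 rad), for 0.05 s.
4. the start button is up again (value of joint start below 0.0015 m), for 0.1 s.
At the end, for the whole second after the job is handed in: The tub stands flat in the channel within 5 mm of the red stop and at rest, the wheel is within 0.08 rad of the yellow detent (0.5), the start button has been pressed at least 4.5 mm after that and is up again (all of step 1 and value of joint dial between 0.42 and 0.58 rad and value of joint start below 0.0015 m and linear speed of tub below 0.02 m/s); the robot touches nothing.
It fails at once if the tub is lifted more than 6 mm or tipped more than 0.25 rad (z of tub_mid in the frame of sealer above 0.0405 m or angle between tub_mid's own z axis and vertical above 0.25 rad).
It fails at once if the start button is pressed while the tub is not home or the wheel is not on yellow (value of joint start above 0.0045 m and not ((x of tub_mid in the frame of sealer between 0.045 and 0.054 m and y of tub_mid in the frame of sealer between 0.067 and 0.083 m and z of tub_mid in the frame of sealer below 0.039 m and angle between tub_mid's own z axis and vertical below 0.1 rad) and value of joint dial between 0.42 and 0.58 rad)).
It fails at once if a bystander is moved more than 25 mm (distance of any of cup, tofu0, tofu1, tofu2, spare_tub_mid, spray, spatula from where it was at the start of the episode above 0.025 m).
It also fails if it takes over 54 s, if anything falls off the work surface, if the arm or the gripper's body presses on something with over 40 N, if the wrist force passes 120 N, or if a joint passes its speed limit or range.

## Working session

There is one attempt and no reset: what is moved stays moved. The work goes in short steps, Python scripts to look and compute and a shell command to move; the robot and the scene stay as the last step left them, time stands still between calls to the robot, and variables do not carry over. Pictures are saved under pics/ and viewed, at most 10 in all, crops included, and the job is handed in when it is done.

```bash
mkdir -p pics; cat > h.py <<'E'
import numpy as np, cv2
from station import env
def snap(n,f=None):
    c=env.camera(n)
    if f: cv2.imwrite('pics/'+f,c['img'][:,:,::-1])
    return c
def ray(c,uv):
    K=c['camera_matrix'];T=c['T']
    d=np.linalg.inv(K)@[uv[0],uv[1],1]; d=T[:3,:3]@[d[0],-d[1],-d[2]]
    return T[:3,3],d
def onz(c,uv,z):
    o,d=ray(c,uv); return o+d*(z-o[2])/d[2]
def proj(c,p):
    T=c['T'];q=T[:3,:3].T@(np.array(p)-T[:3,3]); q=c['camera_matrix']@[q[0],-q[1],-q[2]]
    return q[:2]/q[2]
E
python3 - <<'E'
from h import *
for n in('top','side'):
    c=snap(n,n+'0.png'); print(n,{k:v for k,v in c.items() if k!='img'})
print(env.read_state())
E
```

```text
top {'camera_matrix': array([[491.94578649,   0.        , 319.28334042],
       [  0.        , 491.94578649, 244.35084048],
       [  0.        ,   0.        ,   1.        ]]), 'T': array([[ 1.73623497e-02,  9.90751876e-01, -1.34570683e-01,
         3.83761644e-01],
       [-9.99849099e-01,  1.71272274e-02, -2.90477103e-03,
         2.31471623e-02],
       [-5.73084650e-04,  1.34600810e-01,  9.90899739e-01,
         1.64175219e+00],
       [ 0.00000000e+00,  0.00000000e+00,  0.00000000e+00,
         1.00000000e+00]])}
side {'camera_matrix': array([[452.75788659,   0.        , 320.55373477],
       [  0.        , 452.75788659, 245.30411639],
       [  0.        ,   0.        ,   1.        ]]), 'T': array([[ 0.99378239,  0.05939383, -0.094175  ,  0.48241933],
       [-0.10915815,  0.68636395, -0.71901949, -0.77243802],
       [ 0.021933  ,  0.72482887,  0.68857973,  0.84287775],
       [ 0.        ,  0.        ,  0.        ,  1.        ]])}
{'time_s': 0.1, 'joints': array([ 1.07749708,  0.42665214,  0.07382965,  1.6065501 , -0.0340838 ,
        1.11080899, -0.06713389]), 'dq': array([-0.00095056,  0.00038771, -0.00017966, -0.00082825, -0.00193774,
        0.00045561, -0.00027057]), 'joint_efforts': array([ 9.28184978e-03, -9.51527452e+01,  3.77296820e+00, -4.64400101e+01,
        2.00082368e-02,  6.39697202e-03,  4.18408467e-05]), 'ee_pos': array([ 0.22737752, -0.63515182,  0.23068836]), 'tool_rot': array([-3.14043560e+00,  8.50669500e-05,  3.43762021e-01]), 'ft_force': array([-0.24374075, -0.37407368,  0.17058736]), 'torque': array([-0.04146614,  0.0507978 ,  0.0201639 ]), 'finger_force': 0.0, 'width': 0.08513669701581526}
```

View pics/top0.png

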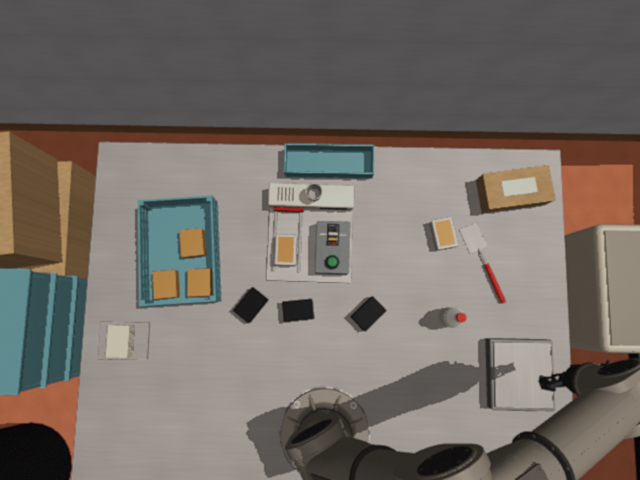

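View pics/side0.png

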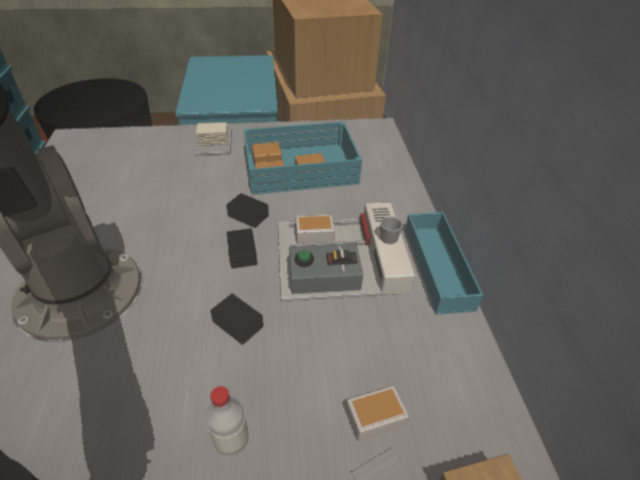

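The tub is one of two white boxes with tan tops, at top-view pixels (286,249) and (444,233). The first sits in the sealer's channel, so it is the one meant. The second stands on the table to the right (the spare), and the black boxes are decoys. I'll confirm this in a crop and measure.

```bash
python3 - <<'E'
from h import *
a=snap('top');b=snap('side')
A=a['img'];B=b['img']
def blobs(c,box,lo,hi,n):
    x0,y0,x1,y1=box
    h=cv2.cvtColor(c['img'][y0:y1,x0:x1],cv2.COLOR_RGB2HSV)
    m=cv2.inRange(h,lo,hi)
    k,l,s,ce=cv2.connectedComponentsWithStats(m)
    out=[]
    for i in range(1,k):
        if s[i,4]>=8:
            r=cv2.minAreaRect(np.argwhere(l==i)[:,::-1].astype(np.float32))
            out.append((s[i,4],ce[i]+[x0,y0],np.array(r[0])+[x0,y0],r[1],r[2]))
    print(n);[print('  ',o[0],o[1].round(1),o[2].round(1),np.round(o[3],1),round(o[4],1)) for o in out]
    return out
tb=(262,180,360,290);sb=(275,200,420,300)
for nm,lo,hi in(('green',(45,80,40),(85,255,255)),('tan',(8,100,120),(19,255,255)),('red',(0,150,60),(5,255,255)),('yellow',(20,120,120),(35,255,255))):
    blobs(a,tb,lo,hi,'top '+nm);blobs(b,sb,lo,hi,'side '+nm)
v=cv2.hconcat([cv2.resize(A[178:290,258:360],(400,440),interpolation=3),cv2.resize(B[198:302,273:415],(400,440),interpolation=3)])
cv2.imwrite('pics/crop1.png',v[:,:,::-1])
E
```

```text
top green
   88 [331.7 261.4] [332.  261.5] [ 9. 10.] 90.0
side green
   88 [303.9 255.2] [304. 255.] [9.9 9.9] 45.0
top tan
   368 [285.1 249.1] [285.5 249. ] [15. 24.] 0.0
side tan
   353 [314.4 222.3] [314.5 222.2] [11.6 30.8] 87.4
top red
   117 [288.1 208.9] [288. 209.] [ 4. 28.] 90.0
   9 [332.2 242.9] [332.5 242.5] [7. 1.] -0.0
side red
top yellow
   16 [332.5 238.5] [332.5 238.5] [1. 7.] 90.0
side yellow
   20 [334.9 254.7] [335.  254.5] [7. 2.] 90.0
```

View pics/crop1.png

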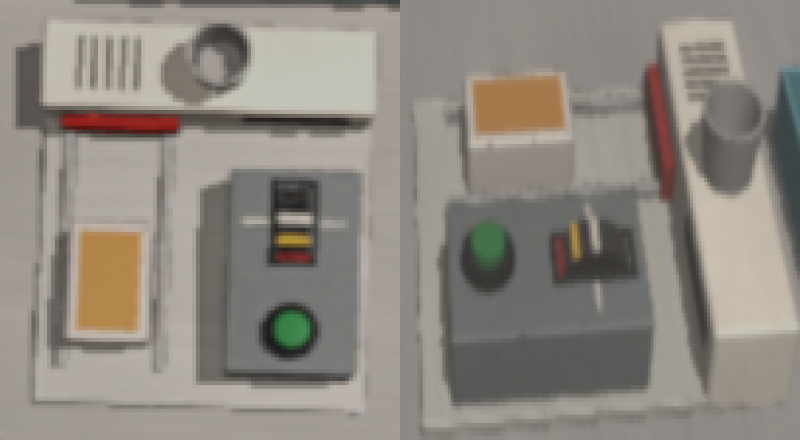

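The crop confirms it: the white box with the tan top lies between the rails (top view 285,249), with the red stop ahead at (288,209). The green button is at (332,261). On the wheel the white bar is on top at about (333,234), with yellow nearer the robot at (332,238).

```bash
python3 - <<'E'
from h import *
a=snap('top');b=snap('side')
def tri(u,v):
    o,d=ray(a,u);p,e=ray(b,v); s=np.linalg.lstsq(np.c_[d,-e],p-o,rcond=None)[0]
    x=o+d*s[0];y=p+e*s[1];return (x+y)/2,np.linalg.norm(x-y)
print('green',tri((331.8,261.3),(303.9,255.2)))
print('yellow',tri((332.5,238.5),(335,254.5)))
print('tan',onz(a,(285.3,249.1),.057),onz(b,(314.4,222.3),.057))
print('red top',onz(a,(288,208.9),.042))
c=lambda x,y:(258+x/3.92-.4,178+y/3.93-.4)
for n,p,z in(('nearL',(33,402),.012),('nearR',(363,412),.012),('unitNL',(42,106),.08),('unitNR',(375,116),.08),('unitFL',(48,22),.08),('boxNL',(226,373),.07),('boxNR',(356,379),.07),('boxFL',(233,170),.07),('boxFR',(362,172),.07),('redL',(62,116),.044),('redR',(180,122),.044)):
    print(n,onz(a,c(*p),z).round(4))
E
```

```text
green (array([ 0.54210641, -0.01296869,  0.08632733]), np.float64(0.0014646515715042753))
yellow (array([ 0.61608746, -0.01429971,  0.08352562]), np.float64(0.002128089971818168))
tan [0.58151514 0.13784504 0.057     ] [0.58328065 0.13797298 0.057     ]
red top [0.71778286 0.13356291 0.042     ]
nearL [0.4833 0.2022 0.012 ]
nearR [ 0.4797 -0.0766  0.012 ]
unitNL [0.723  0.1951 0.08  ]
unitNR [ 0.7194 -0.0801  0.08  ]
unitFL [0.7942 0.1923 0.08  ]
boxNL [0.5061 0.0391 0.07  ]
boxNR [ 0.503  -0.0671  0.07  ]
boxFL [0.674  0.0364 0.07  ]
boxFR [ 0.6742 -0.0704  0.07  ]
redL [0.7226 0.1819 0.044 ]
redR [0.7191 0.0821 0.044 ]
```

```bash
R1="";python3 -m pendant '0.223 0.335 0.05 0 0 -20.5 1;0.223 0.335 0.05 0 0 -20.5 1;0.223 0.335 0.05 0 0 -20.5 1;0.223 0.335 0.05 0 0 -20.5 1;0.223 0.335 0.05 0 0 -20.5 1;0.223 0.335 0.05 0 0 -20.5 1;0.223 0.335 0.05 0 0 -20.5 1;0.223 0.335 0.05 0 0 -20.5 1;0.223 0.335 0.05 0 0 -20.5 1;0.263 0.772 0.05 0 0 -20.5 1;0.263 0.772 0.05 0 0 -20.5 1;0.263 0.772 0.05 0 0 -20.5 1;0.263 0.772 0.05 0 0 -20.5 1;0.263 0.772 0.05 0 0 -20.5 1;0.263 0.772 0.05 0 0 -20.5 1;0.263 0.772 0.05 0 0 -20.5 1;0.263 0.772 0.05 0 0 -20.5 1;0.263 0.772 0.05 0 0 -20.5 1;0.263 0.772 0.05 0 0 -20.5 1;0.263 0.772 0.05 0 0 -20.5 1' 40
```

```text
time_s: 1.97
ee_pos: [0.4892, 0.1299, 0.2816]
tool_rot: [-3.142, -0.001, -0.014]
ft_force: [1.8, -1.1, 0.1]
width: 0.0002
finger_force: 0.0
```

```bash
python3 -m pendant '0 0.003 -0.03 0 0 0 1;0 0.006 -0.07 0 0 0 1;0 0.006 -0.11 0 0 0 1;0 0.006 -0.15 0 0 0 1;0 0.006 -0.19 0 0 0 1;0 0.006 -0.22 0 0 0 1;0 0.006 -0.24 0 0 0 1;0 0.006 -0.252 0 0 0 1;0 0.006 -0.252 0 0 0 1;0 0.006 -0.252 0 0 0 1;0 0.006 -0.252 0 0 0 1'
python3 - <<'E'
from h import *
a=snap('top');b=snap('side')
v=cv2.hconcat([cv2.resize(a['img'][178:330,238:380],(400,428),interpolation=3),cv2.resize(b['img'][178:302,263:415],(400,428),interpolation=3)])
cv2.imwrite('pics/c2.png',v[:,:,::-1])
print(env.read_state()['ee_pos'])
E
```

```text
time_s: 2.88
ee_pos: [0.4903, 0.1342, 0.0306]
tool_rot: [-3.141, -0.002, -0.014]
ft_force: [0.1, 0.3, 0.3]
width: -0.0004
finger_force: 0.0
[0.49040815 0.13414065 0.03068956]
```

View pics/c2.png

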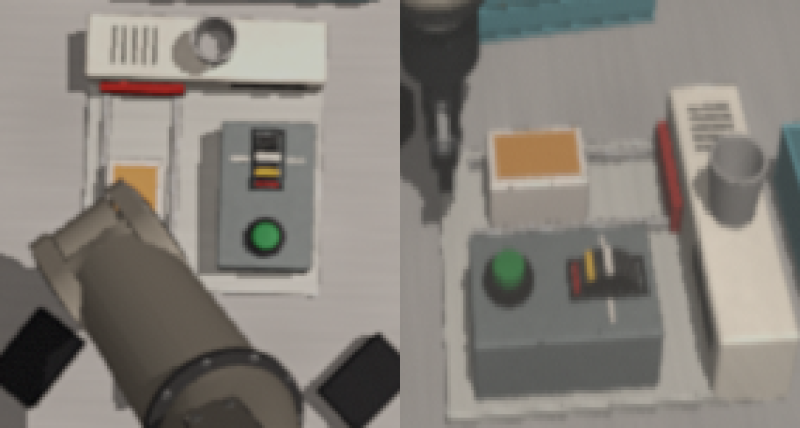

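The closed fingers stand behind the tub with clear space. Next I push along the channel.

```bash
python3 -m pendant '0.008 0.002 0 0 0 0 1;0.016 0.003 0 0 0 0 1;0.022 0.003 0 0 0 0 1;0.026 0.003 0 0 0 0 1;0.030 0.003 0 0 0 0 1;0.034 0.003 0 0 0 0 1;0.039 0.003 0 0 0 0 1;0.044 0.003 0 0 0 0 1;0.049 0.003 0 0 0 0 1;0.054 0.002 0 0 0 0 1;0.059 0.002 0 0 0 0 1;0.064 0.002 0 0 0 0 1;0.069 0.002 0 0 0 0 1;0.074 0.002 0 0 0 0 1;0.079 0.002 0 0 0 0 1;0.084 0.002 0 0 0 0 1;0.089 0.002 0 0 0 0 1;0.094 0.002 0 0 0 0 1;0.098 0.002 0 0 0 0 1;0.100 0.002 0 0 0 0 1'
```

```text
time_s: 4.65
ee_pos: [0.59, 0.1359, 0.0292]
tool_rot: [-3.141, -0.0, -0.014]
ft_force: [-1.7, 0.0, 1.8]
width: -0.0002
finger_force: 1.2
```

```bash
python3 -m pendant '0.002 0 0 0 0 0 1;0.004 0 0 0 0 0 1;0.006 0 0 0 0 0 1;0.007 0 0 0 0 0 1'
```

```text
time_s: 4.98
ee_pos: [0.5966, 0.1359, 0.0292]
tool_rot: [-3.142, -0.0, -0.014]
ft_force: [-1.3, -0.1, 1.3]
width: -0.0002
finger_force: 1.0
```

```bash
python3 - <<'E'
from h import *
c=snap('side')
h=cv2.cvtColor(c['img'][200:300,275:420],cv2.COLOR_RGB2HSV);m=cv2.inRange(h,(8,100,120),(19,255,255))
M=cv2.moments(m,True);p=onz(c,(275+M['m10']/M['m00'],200+M['m01']/M['m00']),.057);print(M['m00'],p-[.0018,0,0])
E
```

```text
354.0 [0.65631251 0.137038   0.057     ]
```

```bash
python3 -m pendant '0.001 0 0 0 0 0 1;0.002 0 0 0 0 0 1;0.003 0 0 0 0 0 1;0.004 0 0 0 0 0 1;0.005 0 0 0 0 0 1'
```

```text
time_s: 5.45
ee_pos: [0.6015, 0.1359, 0.0292]
tool_rot: [-3.142, 0.0, -0.014]
ft_force: [-3.8, 0.1, 1.0]
width: -0.0
finger_force: 1.1
```

```bash
python3 -m pendant '0.001 0 0 0 0 0 1;0.002 0 0 0 0 0 1;0.002 0 0 0 0 0 1'
```

```text
time_s: 5.7
ee_pos: [0.6037, 0.1359, 0.0292]
tool_rot: [-3.141, -0.0, -0.014]
ft_force: [-0.6, -0.7, -0.2]
width: 0.0001
finger_force: 0.1
```

```bash
python3 -m pendant '0.001 0 0 0 0 0 1;0.002 0 0 0 0 0 1'
```

```text
time_s: 5.87
ee_pos: [0.6038, 0.1359, 0.029]
tool_rot: [3.141, 0.003, -0.014]
ft_force: [-17.6, -0.1, 12.4]
width: -0.0001
finger_force: 8.8
```

```bash
python3 -m pendant '0.001 0 0 0 0 0 1;0.0015 0 0 0 0 0 1;0.0015 0 0 0 0 0 1'
```

```text
time_s: 6.12
ee_pos: [0.6038, 0.136, 0.0288]
tool_rot: [3.14, 0.005, -0.013]
ft_force: [-21.9, -0.9, 15.4]
width: 0.0005
finger_force: 10.9
```

Firm contact with the stop. I back off and rise, then check.

```bash
python3 -m pendant '-0.003 0 0 0 0 0 1;-0.006 0 0 0 0 0 1;-0.012 0 0 0 0 0 1;-0.025 0 0 0 0 0 1;-0.03 0 0.01 0 0 0 1;-0.03 0 0.04 0 0 0 1;-0.03 0 0.08 0 0 0 1;-0.03 0 0.11 0 0 0 1;-0.03 -0.03 0.125 0 0 0 1;-0.02 -0.07 0.125 0 0 0 1;-0.01 -0.11 0.125 0 0 0 1;0.005 -0.145 0.12 0 0 0 1;0.01 -0.1505 0.115 0 0 0 1;0.01 -0.1505 0.115 0 0 0 1;0.01 -0.1505 0.115 0 0 0 1'
python3 - <<'E'
from h import *
c=snap('side')
h=cv2.cvtColor(c['img'][200:300,275:420],cv2.COLOR_RGB2HSV);m=cv2.inRange(h,(8,100,120),(19,255,255))
M=cv2.moments(m,True);p=onz(c,(275+M['m10']/M['m00'],200+M['m01']/M['m00']),.057);print(M['m00'],p-[.0009,0,0],env.read_state()['ee_pos'])
a=snap('top')
v=cv2.hconcat([cv2.resize(a['img'][178:290,238:380],(400,428),interpolation=3),cv2.resize(c['img'][178:302,263:415],(400,428),interpolation=3)])
cv2.imwrite('pics/c3.png',v[:,:,::-1])
E
```

```text
time_s: 7.37
ee_pos: [0.6169, -0.0147, 0.1445]
tool_rot: [-3.141, 0.0, -0.015]
ft_force: [-0.1, 0.6, 0.3]
width: 0.0003
finger_force: 0.0
152.0 [0.68714026 0.13618844 0.057     ] [ 0.61676699 -0.01365475  0.1447058 ]
```

View pics/c3.png

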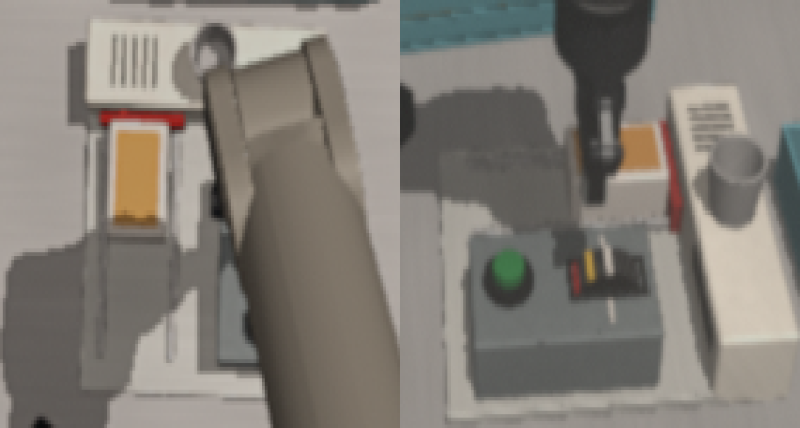

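The tub sits against the red stop (left view, about (140,120) in the crop). Next is the wheel: come down onto its top.

```bash
python3 -m pendant '0.003 0 -0.02 0 0 0 1;0.0065 0 -0.04 0 0 0 1;0.0065 0 -0.05 0 0 0 1;0.0065 0 -0.053 0 0 0 1;0.0065 0 -0.053 0 0 0 1;0.0065 0 -0.053 0 0 0 1'
```

```text
time_s: 7.97
ee_pos: [0.6236, -0.014, 0.092]
tool_rot: [-3.141, -0.001, -0.013]
ft_force: [-0.1, -0.5, -0.0]
width: -0.0001
finger_force: 0.0
```

```bash
python3 -m pendant '0 0 -0.001 0 0 0 1;0 0 -0.002 0 0 0 1;0 0 -0.003 0 0 0 1;0 0 -0.003 0 0 0 1'
```

```text
time_s: 8.3
ee_pos: [0.6235, -0.0146, 0.0884]
tool_rot: [3.142, -0.0, -0.014]
ft_force: [-0.5, -0.5, 0.6]
width: -0.0003
finger_force: 0.0
```

```bash
python3 -m pendant '0 0 -0.001 0 0 0 1;0 0 -0.002 0 0 0 1;0 0 -0.002 0 0 0 1'
```

```text
time_s: 8.55
ee_pos: [0.6237, -0.0146, 0.0864]
tool_rot: [-3.142, -0.001, -0.014]
ft_force: [-0.4, -0.3, 4.0]
width: -0.0005
finger_force: 2.8
```

```bash
python3 -m pendant '0 0 -0.001 0 0 0 1;0 0 -0.0015 0 0 0 1;0 0 -0.0015 0 0 0 1'
```

```text
time_s: 8.8
ee_pos: [0.6239, -0.0146, 0.0852]
tool_rot: [-3.142, -0.001, -0.014]
ft_force: [-1.1, 0.4, 8.1]
width: 0.0002
finger_force: 4.0
```

```bash
python3 -m pendant '0 0 -0.0005 0 0 0 1;0.002 0 -0.0008 0 0 0 1;0.004 0 -0.0008 0 0 0 1;0.006 0 -0.0008 0 0 0 1;0.008 0 -0.0008 0 0 0 1;0.010 0 -0.0008 0 0 0 1'
```

```text
time_s: 9.3
ee_pos: [0.6342, -0.0147, 0.0847]
tool_rot: [3.142, -0.001, -0.014]
ft_force: [1.0, -0.8, 9.8]
width: 0.0
finger_force: 4.7
```

```bash
python3 -m pendant '0.002 0 0 0 0 0 1;0.004 0 0 0 0 0 1;0.006 0 0 0 0 0 1;0.007 0 0 0 0 0 1;0.007 0 0 0 0 0 1'
python3 - <<'E'
from h import *
c=snap('side')
cv2.imwrite('pics/c4.png',cv2.resize(c['img'][230:300,285:375],(720,560),interpolation=3)[:,:,::-1])
E
```

```text
time_s: 9.72
ee_pos: [0.6414, -0.0148, 0.0847]
tool_rot: [3.141, -0.002, -0.014]
ft_force: [1.0, -1.2, 9.4]
width: 0.0003
finger_force: 4.6
```

View pics/c4.png

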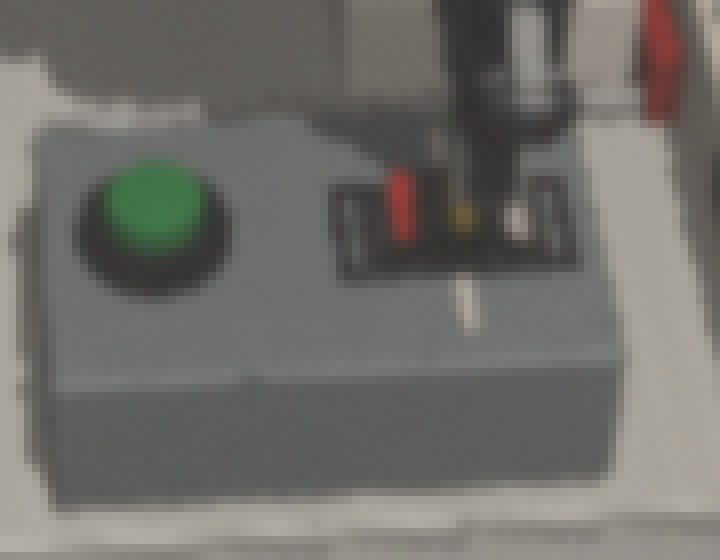

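The yellow bar (465,215) now lines up with the white index mark (467,300). I lift straight up to let go, move back over the button, then check.

```bash
python3 -m pendant '0 0 0.003 0 0 0 1;0 0 0.008 0 0 0 1;0 0 0.02 0 0 0 1;0 0 0.04 0 0 0 1;-0.03 0 0.045 0 0 0 1;-0.06 0 0.045 0 0 0 1;-0.09 0.001 0.04 0 0 0 1;-0.0995 0.0015 0.035 0 0 0 1;-0.0995 0.0015 0.03 0 0 0 1;-0.0995 0.0015 0.03 0 0 0 1'
python3 - <<'E'
from h import *
c=snap('side')
cv2.imwrite('pics/c5.png',cv2.resize(c['img'][200:300,265:393],(768,600),interpolation=3)[:,:,::-1])
E
```

```text
time_s: 10.6
ee_pos: [0.541, -0.0132, 0.114]
tool_rot: [3.141, -0.0, -0.014]
ft_force: [1.2, 0.1, -0.1]
width: -0.0002
finger_force: 0.0
```

View pics/c5.png

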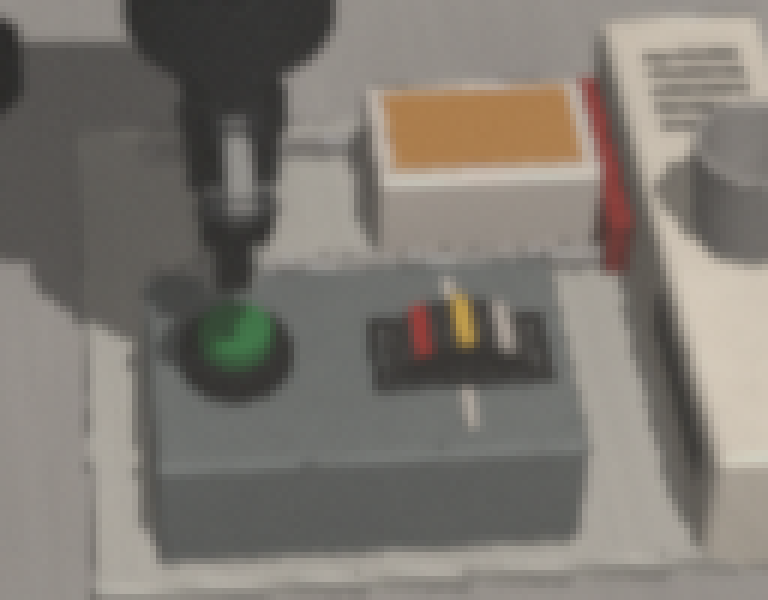

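Yellow (463,320) stands between the index marks, the tub is at the stop, and the fingers are above the button (235,335). I press it now.

```bash
python3 -m pendant '0 0 -0.012 0 0 0 1;0 0 -0.02 0 0 0 1;0 0 -0.024 0 0 0 1;0 0 -0.026 0 0 0 1;0 0 -0.028 0 0 0 1;0 0 -0.028 0 0 0 1'
```

```text
time_s: 11.15
ee_pos: [0.5412, -0.013, 0.0861]
tool_rot: [3.142, -0.0, -0.014]
ft_force: [-0.7, -1.0, 5.3]
width: 0.0003
finger_force: 2.4
```

```bash
python3 -m pendant '0 0 -0.001 0 0 0 1;0 0 -0.002 0 0 0 1;0 0 -0.003 0 0 0 1;0 0 -0.003 0 0 0 1'
```

```text
time_s: 11.48
ee_pos: [0.5415, -0.013, 0.0853]
tool_rot: [3.141, -0.001, -0.014]
ft_force: [-16.7, -0.9, 48.7]
width: 0.0002
finger_force: 24.3
```

Bottomed out on the hard stop. I release straight up and clear away.

```bash
python3 -m pendant '0 0 0.002 0 0 0 1;0 0 0.008 0 0 0 1;0 0 0.02 0 0 0 1;0 0 0.05 0 0 0 1;0 0 0.09 0 0 0 1;0 0 0.13 0 0 0 1;0 -0.04 0.15 0 0 0 1;0 -0.08 0.15 0 0 0 1;0 -0.12 0.15 0 0 0 1;0 -0.16 0.15 0 0 0 1;0 -0.18 0.15 0 0 0 1;0 -0.18 0.15 0 0 0 1;0 -0.18 0.15 0 0 0 1'
python3 - <<'E'
from h import *
c=snap('top')
cv2.imwrite('pics/c6.png',cv2.resize(c['img'][170:290,230:390],(768,576),interpolation=3)[:,:,::-1])
E
```

```text
time_s: 12.57
ee_pos: [0.5405, -0.1942, 0.2332]
tool_rot: [-3.141, 0.0, -0.017]
ft_force: [-0.2, 0.9, 0.3]
width: -0.0002
finger_force: 0.0
```

View pics/c6.png

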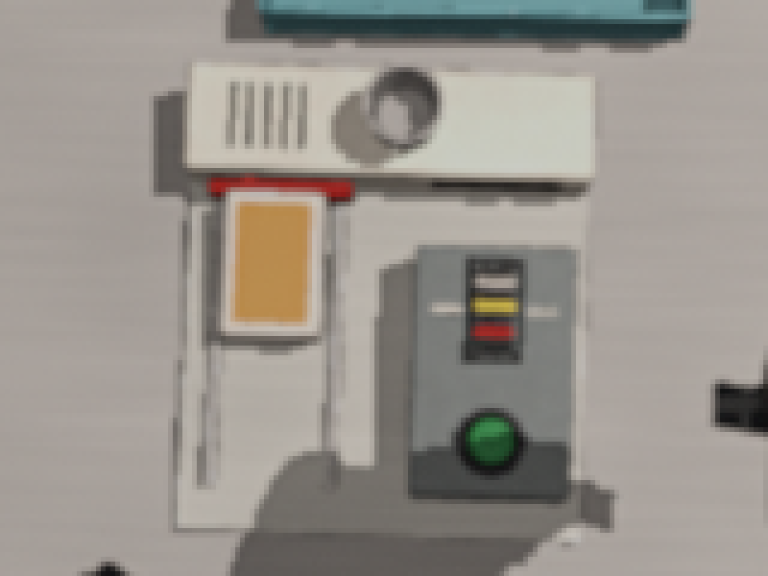

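The tub is against the red stop (275,190), yellow (495,306) is on the index line, the button (490,440) is up, and the cup hasn't moved. Handing in.

```bash
python3 -c "
from station import env
print(env.sign_off())"
```

```text
the job is handed in; nothing more can be done
None
```

The job is handed in at about 12.6 s of the 54 s allowed: by the last pictures and force readings the tub is against the red stop, the wheel is on yellow, and the start button was pressed to its hard stop and is up again; the sign-off returned no verdict.

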